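# Pull the failed relay of the dust extractor and shut its dust cover

## Task

The dust extractor's starter box needs its orange plug-in relay taken out: first swing the box's isolator lever right over to off, then rock the tight relay gently side to side, leaning it only a little each way, until it walks up free of its socket; do not tug it straight up, or the sprung socket is dragged off its seat. Stand the relay upright in the red tray and let go, then slide the dust shutter fully shut over the empty socket. Leave the wood offcut, glue bottle and ear defenders where they are.

Things in the scene. Friction and masses are not known exactly. Their poses are not given: they have to be found in the camera images.
- box: grey starter box, fixed, 190 (x) x 280 (y) x 50 mm high; origin at the centre of its underside on the bench, z up. On its top the relay socket is centred at x -45, y -50 mm. Two shutter rails stand 24 mm above the box top, inner faces 44.5 mm either side of the socket's middle in y, from box x -82 to +60 mm
- isolator (a joint): isolator lever, rad: about 0 = on (leans 0.5 rad to the box's -x), 0.5 upright, 1.0 = fully off (leans 0.5 rad to the box's +x). Pivot at box x -20, y +85 mm, 72 mm above the bench; turns about the box's y. About 1 N at the ball moves it; it stays where left. Its yellow block is 70 (x) x 50 (y) x 25 mm high on the box top
- isolator_tip (a point): centre of the lever's red ball (26 mm diameter), 70 mm from the pivot; the rod under it is 10 mm thick steel
- relay: orange plug-in relay, 0.18 to 0.34 kg; housing 42 (x) x 60 (y) mm, z 18 to 88 mm, smooth upright sides. Origin at the centre of its underside, where two black skirts end (at x +-19 mm, 36 mm long in y) on which it stands by itself. Plugged in, its axes are the box's and its origin lies on the box top at the socket. Leaning it over 17 degrees while plugged in bends its blades
- relay_top (a point): centre of the relay's top face, 88 mm above its origin; best gripped across the 42 mm sides some 20 mm below this. Rock it about its x axis, so that its two y ends rise in turn; a lean of 8 to 10 degrees each way is ample
- relay_end_a (a point): lower tip of the brass blade at relay y +22 mm (blade 3 mm thick in x, 10 mm wide in y), 1 mm above the relay's underside. Held in the socket by friction, 11 to 17 N a blade; free once the tip has risen 14 mm
- relay_end_b (a point): lower tip of the like blade at relay y -22 mm. Leaning the relay about one blade draws the other up 0.77 mm per degree; it stays up when the relay is then leaned back about it, which draws up the first
- socket_mid (a point): middle of the relay socket, 10 mm above the box top. Here, at 5 to 15 mm above the box top, sprung copper jaws pinch each blade in x
- socket (a joint): lift of the sprung socket off its seat in the box, m: 0 seated. It starts to lift at some 7 N of net upward pull, then gives 1 mm per 3 N, and springs back; over 4 mm is a fault (about 19 N; a straight pull on both blades takes 22 to 34 N)
- shutter (a joint): steel dust shutter, m: about 0 = open (parked on the box's +x side of the socket), 0.066 = fully shut over it; slides towards the box's -x with 2 N friction, stays where left. Plate 68 (x) x 86 (y) x 4 mm, its top 78 mm above the bench; cannot shut while the relay is in
- shutter_tab (a point): centre of the top of the shutter's black grip tab, 12 (x) x 40 (y) mm, 26 mm tall (top 104 mm above the bench), 18 mm to +x of the plate's middle; when open it is at box x +39, y -50 mm
- tray_red: red open tray for dead parts, 190 (x) x 150 (y) x 35 mm high, walls and floor 5 mm, fixed; origin at the centre of its underside
- tray_grey: grey fixed tray of the same size with a few bolts in it, not for this part; origin at the centre of its underside
- offcut: pine offcut 45 x 180 (y) x 35 mm, loose, leave alone; origin at the centre of its underside
- glue: white glue bottle, 60 mm diameter, 160 mm high, loose, leave alone; origin at the centre of its underside
- muffs: orange ear defenders standing on the bench, about 84 x 150 x 131 mm high, loose, leave alone; origin at the centre of the underside
There are look-alikes about, which are no part of the job. Leave any purple or turquoise look-alike of the relay alone. Several things look just like the tray_red: the one meant starts nearest to the robot's base.

How it is judged:
By the outcome, as a careful person would: the job done as asked, in the order asked, and still so for the second after the job is handed in, with the robot touching nothing.
It also fails if it takes over 64 s, if anything falls off the work surface, if the arm or the gripper's body presses on something with over 40 N, if the wrist force passes 120 N, or if a joint passes its speed limit or range.

## Robot

A 6-joint arm with a two-finger parallel gripper is mounted at the origin on the work surface. World frame = base frame: x ahead of the robot, y to its left, z up, the work surface at z = 0. Lengths are in m, angles in rad, forces in N, time in s.
With the tool pointing down it reaches from about 0.35 to 0.775 m from the base axis. Payload 7.3 kg.
Tool frame: the origin (TCP) lies between the finger pads; the fingertips stand 17 mm ahead of it and the grasp point (between the pads) lies 2 mm behind it; z points along the fingers, y is the direction in which the jaws open and shut (so a half turn about z gives the same grasp; the last joint's range is limited). The gripper opens to 92 mm and grips with 3 to 60 N. Pads are 19 mm wide; open, the fingers measure 130 mm over their backs; the gripper's body (75 mm by 190 mm) begins 47 mm behind the grasp point.
Start: joints at [-1.278, 0.342, 1.524, -0, 1.275, -0.146], TCP at [0.223, -0.475, 0.244] pointing down, gripper open.
Joint ranges: [-2.53, 2.53], [-0.77, 2.02], [0.04, 2.7], [-1, 4.14], [0.28, 2.66], [-3.11, 3.11]. Speed limits (rad/s): [2.57, 2.57, 3.14, 3.14, 3.14, 3.14].

## Interface

Orientations are given as [roll, pitch, yaw] about the fixed x, y, z axes, in that order (R = Rz(yaw) Ry(pitch) Rx(roll)).
In Python, from cell import sensors, vision, hand_in gives the robot as it stands.
- The arm moves only by the tool step_arm, never from a script. Its argument "series" is a list of rows, each a list of 5 numbers: the opening, from 0 (shut) to 1 (fully open), then the shift along the world's x, y, z each as a share of 25 mm, from -1 to 1, then the turn about the world's z as a share of 0.08 rad, from -1 to 1. A call has 1 to 12 rows; each row shifts and turns the commanded pose from where the row before left it; what a row does not reach is not made up. A row lasts 1/10 s, in which the tool goes at most 50 mm and 8.59 degrees, less where a joint would pass 70% of its speed; a pose out of reach is approached as far as the arm can. A call with a number of a shift or a turn outside -1 to 1 is refused whole. A call with a gripper value outside its range is refused whole. The fingers move at their own pace and stop on an object; "squeeze" is the grip in N (left out, the last holds). Time passes only in rows, so rows that do not move let the fingers close. It gives the time, the measured TCP pose, the force and the opening at its end, in the units of the state.
- sensors.observe(): the state, without advancing time (a new reading comes with each control period).
- vision.read_camera(name): name is "side" or "top"; returns a dict with "pixels" (400x640x3 uint8, blue, green, red), "range_z" (400x640 float32, m along the optical axis (not along the pixel's ray), 0 where there is no reading), "camera_matrix" (3x3 intrinsics, pixels), "k1" (the pictures are not rectified: a ray, as slopes to the right and down, at radius r is drawn at 1 + k1 r^2 times it, then the intrinsics apply), "pose" (4x4, takes a point from camera to world coordinates). Camera axes: x right, y down, z forward; pixel columns grow to the right and rows downward; lengths in m; the calibration is good to about 2 mm. A picture is of the moment at which its call begins.
- hand_in(): hands the job in, once; it reports no verdict.
The state is a dict: "time": time; "qpos": joint angles; "qvel": joint speeds; "joint_efforts": joint torques, N m; "tool_pos": TCP position; "tool_rot": TCP orientation; "contact_force": force on the tool from outside, world axes, zero at the start; "torque": the same for the moment, N m; "opening": finger opening in m.
Only numpy, scipy, OpenCV 4.12 (cv2) and the standard library are available. Lean on these libraries where they do the work, as an engineer would, in place of code of your own. Each camera call takes 0.05 s, during which the arm holds its last target.

## Working session

There is one attempt and no reset: what is moved stays moved. The work goes in short steps, Python scripts to look and compute and a tool call to move; the robot and the scene stay as the last step left them, time stands still between calls to the robot, and variables do not carry over. Pictures are saved under pics/ and viewed, and the job is handed in when it is done.

Besides the shell and the picture viewer there is one more tool, called after "Emit:" as name(argument=value, ...) on one line, values as JSON. step_arm: Moves the arm, as the interface text tells. Its arguments: {"type":"object","properties":{"series":{"type":"array","items":{"type":"array","items":{"type":"number","minimum":-1,"maximum":1}}},"squeeze":{"type":"number"}},"required":["series"]}

```bash
ls; mkdir -p pics
python3 - <<'E'
from cell import sensors, vision
import cv2, numpy as np
print(sensors.observe())
for n in ("side","top"):
    d=vision.read_camera(n); cv2.imwrite(f"pics/{n}0.png",d["pixels"]); np.savez(f"pics/{n}0.npz",**d)
    print(n,d["camera_matrix"],d["k1"],d["pose"])
E
```

```text
pics
{'time': 0.0, 'qpos': array([-1.27799941e+00,  3.42718270e-01,  1.52500917e+00, -3.62017519e-06,
        1.27537933e+00, -1.46013467e-01]), 'qvel': array([-1.39510918e-03, -2.09663183e-04,  1.89600060e-03, -8.29330967e-04,
        2.74331828e-06, -8.98255503e-04]), 'joint_efforts': array([-2.42523247e-04, -4.31247747e+01, -2.44212931e+01,  7.17359106e-02,
        5.59916126e-02, -1.42572967e-04]), 'tool_pos': array([ 0.22295712, -0.47489381,  0.24304999]), 'tool_rot': array([-3.14009415e+00, -2.16871117e-04,  4.38811281e-01]), 'contact_force': array([ 0.31666357, -0.33727758,  0.22260223]), 'torque': array([ 0.00118561, -0.00579048,  0.03928145]), 'opening': 0.09211121707063263}
side [[476.05515441   0.         329.81456142]
 [  0.         476.05515441 200.26108786]
 [  0.           0.           1.        ]] -0.029018167729736435 [[-0.85385963 -0.3509202   0.38442002  0.05282889]
 [-0.5200196   0.54329754 -0.6590959   0.99052171]
 [ 0.02243561 -0.76268132 -0.64638522  0.98603967]
 [ 0.          0.          0.          1.        ]]
top [[369.9124603    0.         324.56549045]
 [  0.         369.9124603  200.79576766]
 [  0.           0.           1.        ]] -0.02136100553228637 [[ 0.0064271  -0.9965568   0.08266341  0.46436697]
 [-0.99995925 -0.00692903 -0.00578644  0.12398854]
 [ 0.0063393  -0.08262285 -0.99656072  1.1870547 ]
 [ 0.          0.          0.          1.        ]]
```

View pics/top0.png

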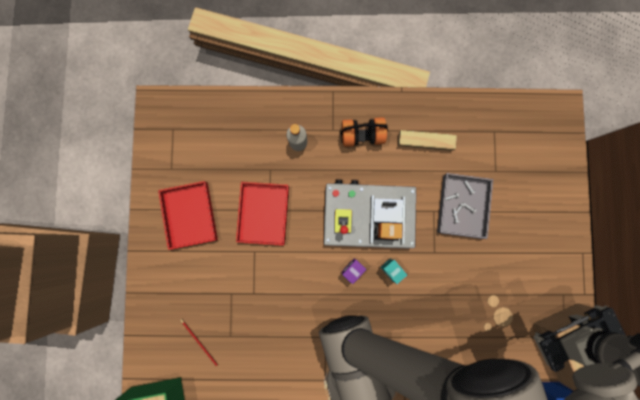

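View pics/side0.png

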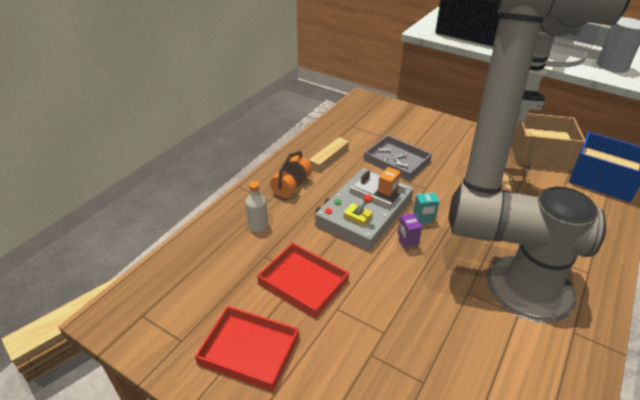

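The top view shows the box at about (370,215) with the yellow isolator at (344,222) and the orange relay at (388,231). The near red tray is at (263,214) and the far one at (188,215). Next I'll measure these.

```bash
cat > h.py <<'E'
import numpy as np, cv2
def cloud(d):
    z=d["range_z"]; h,w=z.shape
    u,v=np.meshgrid(np.arange(w),np.arange(h))
    p=np.stack([u,v],-1).reshape(-1,1,2).astype(np.float64)
    n=cv2.undistortPoints(p,d["camera_matrix"],np.array([float(d["k1"]),0,0,0])).reshape(h,w,2)
    P=np.concatenate([n*z[...,None],z[...,None]],-1)
    T=d["pose"]; W=P@T[:3,:3].T+T[:3,3]
    W[z<=0]=np.nan
    return W
def project(d,X):
    T=np.linalg.inv(d["pose"]); R=T[:3,:3]; t=T[:3,3]
    return cv2.projectPoints(np.atleast_2d(X).astype(float),cv2.Rodrigues(R)[0],t,d["camera_matrix"],np.array([float(d["k1"]),0,0,0]))[0].reshape(-1,2)
E
python3 - <<'E'
import numpy as np,cv2
from h import *
for n,crop in (("top",(170,260,230,430)),("side",(120,320,190,450))):
    d=dict(np.load(f"pics/{n}0.npz")); W=cloud(d); np.set_printoptions(precision=3,suppress=True)
    b,g,r=[d["pixels"][...,i].astype(int) for i in range(3)]
    red=(r>140)&(g<60)&(b<60); orange=(r>180)&(g>80)&(g<150)&(b<70); yel=(r>170)&(g>150)&(b<90)
    for nm,m in (("red",red),("orange",orange),("yel",yel)):
        k,l,s,c=cv2.connectedComponentsWithStats(m.astype(np.uint8))
        for i in range(1,k):
            if s[i,4]<8: continue
            p=W[l==i]; p=p[np.isfinite(p[:,0])]
            if len(p)==0: continue
            top=p[p[:,2]>np.percentile(p[:,2],90)-.006]
            print(n,nm,s[i],"med",np.median(p,0),"min",np.percentile(p,3,axis=0),"max",np.percentile(p,97,axis=0),"topmean",top.mean(0))
            if s[i,4]>1000:
                pp=p[p[:,2]<.05]; print("  rect",cv2.minAreaRect(pp[:,:2].astype(np.float32)*1000))
    y0,y1,x0,x1=crop
    im=cv2.resize(d["pixels"][y0:y1,x0:x1],None,fx=3 if n=="side" else 4,fy=3 if n=="side" else 4,interpolation=cv2.INTER_CUBIC)
    cv2.imwrite(f"pics/{n}0c.png",im[:600,:800])
    # box: grey points with z 0.04-0.06
    m=(W[...,2]>.044)&(W[...,2]<.056)&(abs(W[...,0]-.45)<.2)&(abs(W[...,1]-0)<.25)
    k,l,s,c=cv2.connectedComponentsWithStats(m.astype(np.uint8)); i=1+np.argmax(s[1:,4]); p=W[l==i]
    print(n,"box",s[i],cv2.minAreaRect(p[:,:2].astype(np.float32)*1000),np.median(p,0))
E
```

```text
top red [164 182  51  67 404] med [0.499 0.596 0.006] min [ 0.413  0.465 -0.   ] max [0.607 0.63  0.036] topmean [0.472 0.51  0.033]
top red [242 183  10   2  10] med [0.615 0.364 0.029] min [0.613 0.35  0.022] max [0.616 0.378 0.031] topmean [0.615 0.361 0.029]
top red [254 184  12   1  12] med [0.612 0.323 0.026] min [0.612 0.306 0.017] max [0.614 0.341 0.034] topmean [0.612 0.313 0.031]
top red [269 184  11   2  12] med [0.61  0.279 0.025] min [0.609 0.262 0.014] max [0.612 0.294 0.033] topmean [0.61  0.271 0.031]
top red [237 186  51  58 244] med [0.526 0.376 0.005] min [ 0.427  0.235 -0.001] max [0.609 0.387 0.036] topmean [0.468 0.32  0.033]
top red [285 217   1   9   9] med [0.496 0.24  0.032] min [0.485 0.24  0.025] max [0.508 0.241 0.036] topmean [0.498 0.24  0.033]
top red [284 227   1  10  10] med [0.463 0.243 0.033] min [0.45  0.242 0.029] max [0.477 0.243 0.036] topmean [0.463 0.243 0.034]
top red [341 227   6   6  25] med [0.469 0.066 0.146] min [0.463 0.057 0.142] max [0.477 0.071 0.148] topmean [0.47  0.064 0.146]
top red [280 241   4   4  10] med [0.428 0.248 0.033] 
[... 3872 characters left out ...]
2  0.036]
side orange [209 326   6   8   8] med [0.607 0.57  0.038] min [0.605 0.56  0.036] max [0.608 0.58  0.039] topmean [0.607 0.57  0.038]
side yel [381 169  17  11  78] med [ 0.472 -0.065  0.139] min [ 0.455 -0.094  0.136] max [ 0.49  -0.048  0.142] topmean [ 0.473 -0.07   0.139]
side yel [250 182   8   4  23] med [0.761 0.204 0.161] min [0.752 0.195 0.159] max [0.766 0.211 0.163] topmean [0.759 0.203 0.161]
side yel [345 205  27  17 174] med [0.492 0.072 0.076] min [0.468 0.043 0.072] max [0.529 0.088 0.08 ] topmean [0.498 0.068 0.076]
side box [ 315  168   98   73 2158] ((517.671875, -22.720443725585938), (286.4059753417969, 192.43450927734375), 88.65319061279297) [0.509 0.027 0.051]
```

Run:
```python
import cv2
for n,(y0,y1,x0,x1) in (("top",(175,255,315,425)),("side",(155,255,305,445))):
    im=cv2.imread(f"pics/{n}0.png")[y0:y1,x0:x1]
    f=5.7 if n=="side" else 7
    cv2.imwrite(f"pics/{n}0d.png",cv2.resize(im,None,fx=f,fy=f,interpolation=cv2.INTER_CUBIC))
```

```text
(no output)
```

View pics/top0d.png

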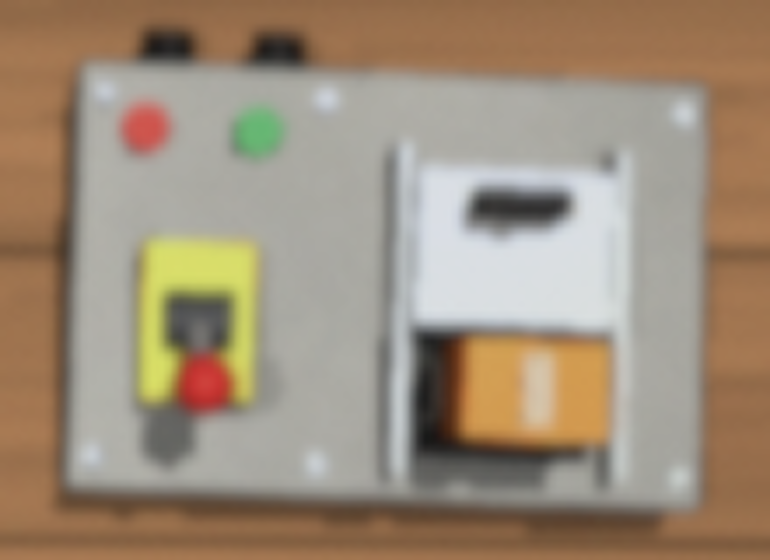

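View pics/side0d.png

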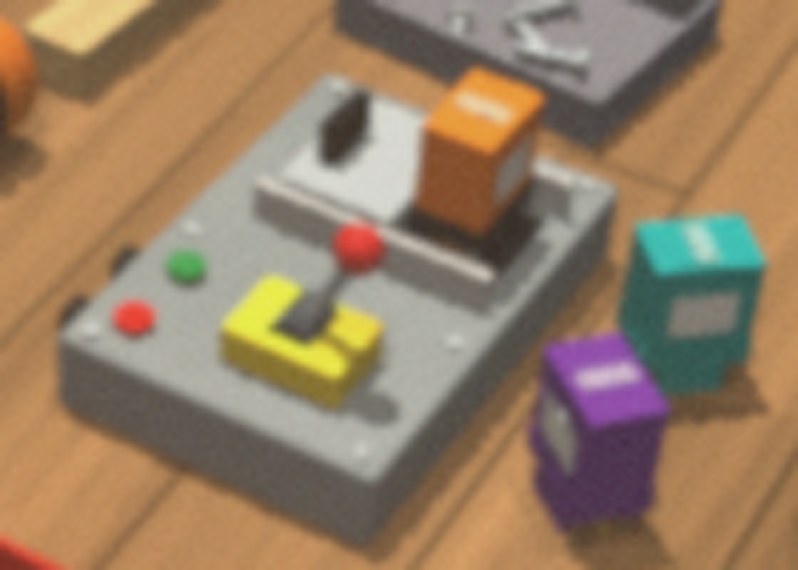

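The top crop shows the ball leaning towards the robot (-x), the relay seated, and the shutter parked at +x. The box is at about (0.517, -0.023) with yaw about -0.028. The red tray meant for the relay is at about (0.52, 0.315). First I'll go to the near side of the lever.

Emit:
step_arm(series=[[0,0.32,0.98,0,0.63],[0,0.32,0.98,0,0.63],[0,0.32,0.98,0,0.63],[0,0.32,0.98,0,0.63],[0,0.32,0.98,0,0.63],[0,0.32,0.98,0,0.63],[0,0.32,0.98,0,0.63],[0,0.32,0.98,0,0.63],[0,0.32,0.98,0,0.63],[0,0.32,0.98,0,0.63],[0,0.32,0.98,0,0.63]], squeeze=20)

```text
time: 1.2
tool_pos: [0.3111, -0.2046, 0.2435]
tool_rot: [-3.141, -0.0, 0.995]
contact_force: [-0.0, 0.5, -0.0]
opening: 0.0082
```

Emit:
step_arm(series=[[0,0.32,0.98,0,0.63],[0,0.32,0.98,0,0.63],[0,0.32,0.98,0,0.63],[0,0.32,0.98,0,0.63],[0,0.32,0.98,0,0.63],[0,0.32,0.98,0,0.63],[0,0.32,0.98,0,0.63],[0,0.32,0.98,0,0.63],[0,0.32,0.98,0,0.63],[0,0.32,0.98,0,0.63],[0,0.32,0.98,0,0.63]])

```text
time: 2.3
tool_pos: [0.399, 0.0648, 0.2435]
tool_rot: [-3.141, 0.0, 1.55]
contact_force: [0.6, -0.2, 0.1]
opening: 0.0005
```

Emit:
step_arm(series=[[0,0,0,-0.9,0],[0,0,0,-0.9,0],[0,0,0,-0.9,0],[0,0,0,-0.9,0],[0,0,0,-0.7,0],[0,0,0,0,0],[0,0.6,0,0,0],[0,0.6,0,0,0],[0,0.6,0,0,0],[0,0.6,0,0,0]])

```text
time: 3.3
tool_pos: [0.4595, 0.0637, 0.1372]
tool_rot: [-3.142, 0.0, 1.548]
contact_force: [-1.5, -0.3, 0.8]
opening: 0.0004
```

Emit:
step_arm(series=[[0,0.4,0,0,0],[0,0.4,0,0,0],[0,0.4,0,0,0],[0,0.2,0,0,0],[0,0.2,0,0,0],[0,0,0,0,0]])

```text
time: 3.9
tool_pos: [0.4995, 0.0638, 0.1362]
tool_rot: [3.141, -0.0, 1.548]
contact_force: [-0.6, 0.5, 0.1]
opening: -0.0002
```

Emit:
step_arm(series=[[0,0.1,0,0,0],[0,0.1,0,0,0],[0,0.1,0,0,0],[0,0,0,0,0]])

```text
time: 4.3
tool_pos: [0.5042, 0.0638, 0.136]
tool_rot: [-3.136, 0.0, 1.548]
contact_force: [-8.8, -0.6, 4.7]
opening: 0.0005
```

```bash
cat > look.py <<'E'
import sys,cv2,numpy as np
from cell import vision,sensors
def shot(tag,top=(175,255,315,425),side=(155,255,305,445)):
    for n,(y0,y1,x0,x1) in (("top",top),("side",side)):
        d=vision.read_camera(n); np.savez(f"pics/{n}{tag}.npz",**d)
        im=d["pixels"][y0:y1,x0:x1]; f=min(780/im.shape[1],590/im.shape[0])
        cv2.imwrite(f"pics/{n}{tag}.png",cv2.resize(im,None,fx=f,fy=f,interpolation=cv2.INTER_CUBIC))
if __name__=="__main__": shot(sys.argv[1])
E
python3 look.py 1
```

```text
(no output)
```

View pics/side1.png

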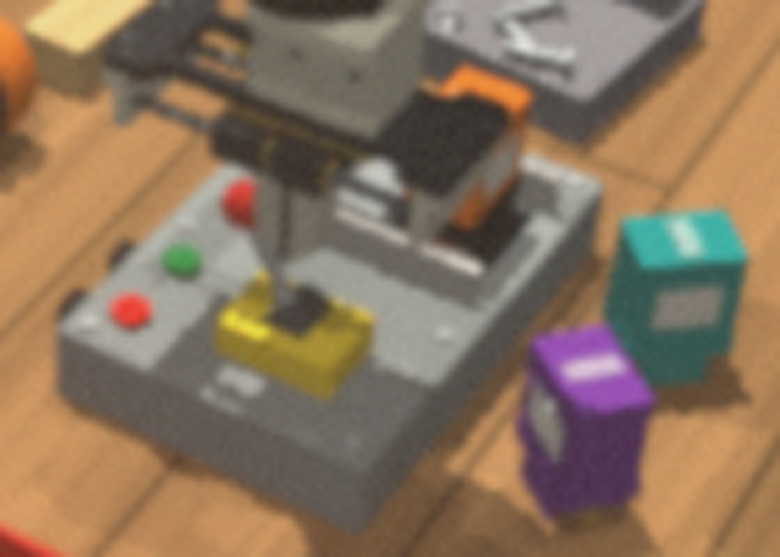

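Lever is against its stop, with about 9 N at x=0.504. Now to above the relay.

Emit:
step_arm(series=[[0,-0.8,0,0,0],[0,-0.66,0,0,0],[0,0,0,0.85,0],[0,0,0,0.85,0],[0,0,0,0.85,0],[0.5,0,0,0.85,0],[1,0,-0.9,0,0],[1,0,-0.9,0,0],[1,0,-0.9,0,0],[1,0,-0.9,0,0],[1,0,-0.9,0,0],[1,0,-0.9,0,0]])

```text
time: 5.6
tool_pos: [0.4703, -0.0723, 0.2216]
tool_rot: [3.14, 0.0, 1.548]
contact_force: [0.2, -0.3, 1.1]
opening: 0.0518
```

Emit:
step_arm(series=[[1,0,0,0,0],[1,0,0,0,0],[1,0,0,0,0]])

```text
time: 5.9
tool_pos: [0.4701, -0.0706, 0.2213]
tool_rot: [3.141, -0.0, 1.548]
contact_force: [0.0, 0.3, -0.3]
opening: 0.0759
```

```bash
python3 look.py 2
python3 - <<'E'
from cell import sensors
o=sensors.observe(); print(o['tool_pos'],o['tool_rot'],o['contact_force'],o['opening'])
E
```

```text
[ 0.47011443 -0.07044379  0.22131079] [ 3.14132888e+00 -1.26767556e-04  1.54874343e+00] [-0.49573371 -0.53567958 -0.22486024] 0.08368538082912826
```

View pics/side2.png

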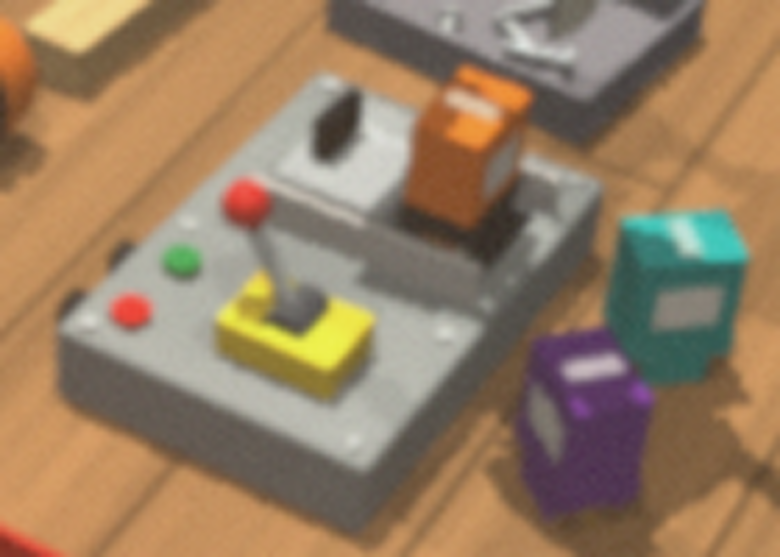

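View pics/top2.png

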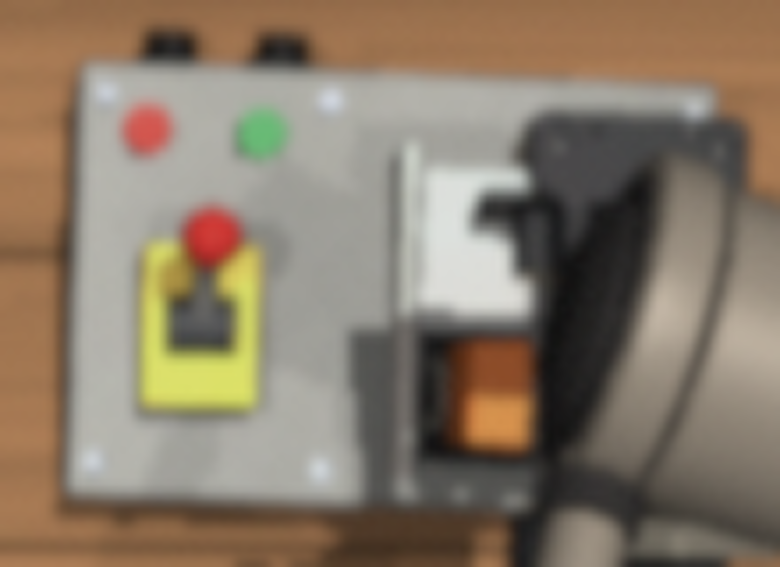

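Lever is fully over (ball at (247,203) in the side crop). Relay is clear to grip, so I'll descend and close lightly first.

Emit:
step_arm(series=[[1,0.03,-0.05,-0.84,-0.06],[1,0,0,-0.84,0],[1,0,0,-0.84,0],[1,0,0,-0.84,0],[1,0,0,-0.84,0],[1,0,0,0,0],[0.5,0,0,0,0],[0.4,0,0,0,0],[0.4,0,0,0,0],[0.3,0,0,0,0],[0.3,0,0,0,0]], squeeze=3)

```text
time: 7.1
tool_pos: [0.4711, -0.0726, 0.1167]
tool_rot: [3.141, 0.0, 1.543]
contact_force: [-0.7, 0.0, 0.4]
opening: 0.0564
```

Emit:
step_arm(series=[[0,0,0,0,0],[0,0,0,0,0],[0,0,0,0,0]], squeeze=5)

```text
time: 7.4
tool_pos: [0.4709, -0.0726, 0.1164]
tool_rot: [3.141, 0.0, 1.543]
contact_force: [0.5, -0.2, 1.4]
opening: 0.0419
```

Emit:
step_arm(series=[[0,0,0,0,0],[0,0,0,0,0],[0,0,0,0,0]], squeeze=30)

```text
time: 7.7
tool_pos: [0.4709, -0.0726, 0.1164]
tool_rot: [3.141, 0.0, 1.543]
contact_force: [-1.2, -1.1, 1.9]
opening: 0.042
```

Emit:
step_arm(series=[[0,0,-0.05,0.01,0],[0,0,-0.05,0.02,0],[0,0,0,0,0]])

```text
time: 8.0
tool_pos: [0.4707, -0.0731, 0.1164]
tool_rot: [-3.141, -0.004, 1.542]
contact_force: [3.3, 9.1, -2.0]
opening: 0.0418
```

Emit:
step_arm(series=[[0,0,-0.05,0.01,0],[0,0,-0.05,0.01,0],[0,0,0,0,0]])

```text
time: 8.3
tool_pos: [0.4705, -0.0748, 0.1167]
tool_rot: [-3.14, -0.005, 1.542]
contact_force: [4.3, 13.4, -3.0]
opening: 0.0417
```

Emit:
step_arm(series=[[0,0,-0.05,0.02,0],[0,0,-0.05,0.02,0],[0,0,0,0,0]])

```text
time: 8.6
tool_pos: [0.4703, -0.0773, 0.1172]
tool_rot: [-3.14, -0.005, 1.542]
contact_force: [3.2, 12.2, -7.2]
opening: 0.042
```

Emit:
step_arm(series=[[0,0,-0.05,0.01,0],[0,0,-0.05,0.01,0],[0,0,0,0,0]])

```text
time: 8.9
tool_pos: [0.4702, -0.0798, 0.1176]
tool_rot: [-3.139, -0.005, 1.542]
contact_force: [3.6, 12.8, -7.6]
opening: 0.042
```

```bash
python3 look.py 3
python3 - <<'E'
from cell import sensors
o=sensors.observe(); print(o['tool_pos'],o['contact_force'],o['torque'])
E
```

```text
[ 0.47017531 -0.0797455   0.11757703] [ 4.33546608 12.8219252  -7.15123387] [ 2.31272876 -0.94165866 -0.04501815]
```

View pics/side3.png

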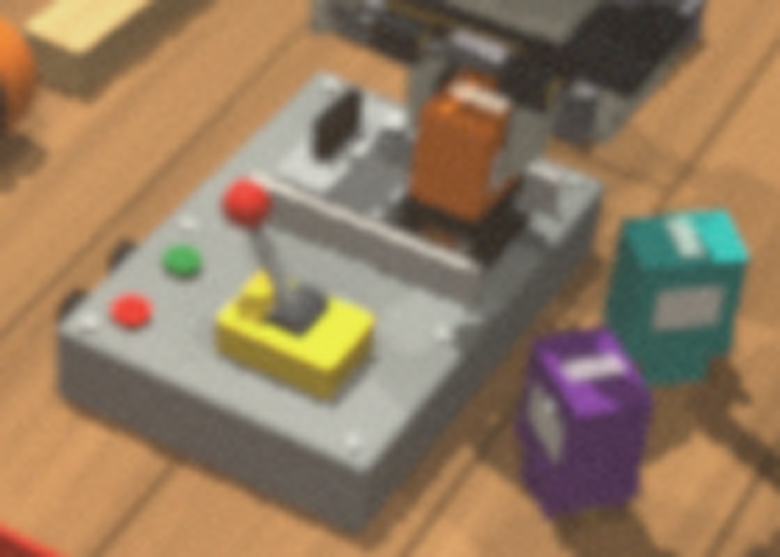

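Relay leans visibly, about 6.5°, with net pull about 7 N. A little more, then back the other way.

Emit:
step_arm(series=[[0,0,-0.04,0,0],[0,0,-0.04,0.01,0],[0,0,0,0,0]])

```text
time: 9.3
tool_pos: [0.4701, -0.0817, 0.1178]
tool_rot: [-3.139, -0.005, 1.542]
contact_force: [3.2, 12.2, -7.9]
opening: 0.0419
```

Emit:
step_arm(series=[[0,0,0.08,-0.02,0],[0,0,0.08,0,0],[0,0,0.08,0.02,0],[0,0,0,0,0]])

```text
time: 9.7
tool_pos: [0.4705, -0.0801, 0.1184]
tool_rot: [-3.141, 0.003, 1.544]
contact_force: [1.5, -7.8, -11.1]
opening: 0.042
```

Emit:
step_arm(series=[[0,0,0.05,-0.03,0],[0,0,0.06,0,0],[0,0,0,0,0]])

```text
time: 10.0
tool_pos: [0.4708, -0.0784, 0.1184]
tool_rot: [3.141, 0.005, 1.544]
contact_force: [-1.9, -12.7, -5.6]
opening: 0.0418
```

Emit:
step_arm(series=[[0,0,0.06,0.01,0],[0,0,0.06,0.01,0],[0,0,0,0,0]])

```text
time: 10.3
tool_pos: [0.4709, -0.0755, 0.1188]
tool_rot: [3.141, 0.005, 1.544]
contact_force: [-0.5, -13.5, -5.6]
opening: 0.0419
```

Emit:
step_arm(series=[[0,0,0.06,0.01,0],[0,0,0.06,0.01,0],[0,0,0.06,0.01,0],[0,0,0,0,0]])

```text
time: 10.7
tool_pos: [0.4709, -0.0709, 0.1195]
tool_rot: [3.141, 0.005, 1.544]
contact_force: [-0.2, -11.6, -5.4]
opening: 0.042
```

Emit:
step_arm(series=[[0,0,0.06,0.01,0],[0,0,0.06,0.01,0],[0,0,0,0,0]])

```text
time: 11.0
tool_pos: [0.4709, -0.0679, 0.12]
tool_rot: [3.141, 0.005, 1.543]
contact_force: [0.1, -12.3, -7.6]
opening: 0.042
```

```bash
python3 look.py 4
python3 - <<'E'
from cell import sensors
o=sensors.observe(); print(o['tool_pos'],o['contact_force'],o['torque'])
E
```

```text
[ 0.4709348  -0.06794111  0.11997794] [ -0.09437413 -11.77137781  -7.24522331] [-2.30745018 -0.10980613 -0.03007995]
```

View pics/side4.png

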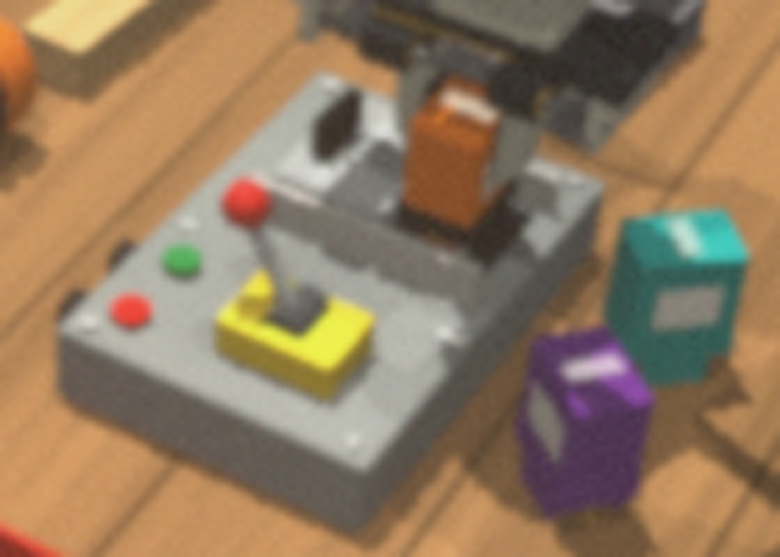

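```bash
cat > lean.py <<'E'
import numpy as np,sys
from h import *
def lean(tag):
    d=dict(np.load(f"pics/side{tag}.npz")); W=cloud(d)
    p=d["pixels"].astype(int); b,g,r=p[...,0],p[...,1],p[...,2]
    m=(r>95)&(r<190)&(r-b>70)&(r-g>45)&(g-b>15)
    m&=(abs(W[...,0]-.47)<.03)&(W[...,1]<-.02)&(W[...,1]>-.075)&(W[...,2]>.07)&(W[...,2]<.145)
    P=W[m]
    # fit y = a + b x + c z robustly
    A=np.c_[np.ones(len(P)),P[:,0]-.47,P[:,2]-.1]; w=np.ones(len(P))
    for _ in range(20):
        s=np.linalg.lstsq(A*w[:,None],P[:,1]*w,rcond=None)[0]; e=P[:,1]-A@s; w=1/np.sqrt(1+(e/.002)**2)
    ang=np.degrees(np.arctan(-s[2]))  # + : A end up (top toward -y)
    q=P[abs(e)<.004]
    print(tag,len(P),"lean deg",ang.round(2),"y@z.1",s[0].round(4),"zmin/max",np.percentile(q[:,2],[2,98]).round(4), "rms",e.std().round(4))
for t in sys.argv[1:]: lean(t)
E
python3 lean.py 0 2 3 4
```

```text
0 172 lean deg 0.42 y@z.1 -0.042 zmin/max [0.0881 0.1369] rms 0.0059
2 210 lean deg -0.15 y@z.1 -0.0428 zmin/max [0.0886 0.1405] rms 0.0078
3 246 lean deg 6.2 y@z.1 -0.0458 zmin/max [0.0921 0.1432] rms 0.0062
4 235 lean deg -1.58 y@z.1 -0.04 zmin/max [0.0902 0.1427] rms 0.0064
```

Plane fitting gives the lean: 6.2° then, -1.6° now. Blade A slid back slightly, so a bit more upward bias is needed (still well under 19 N).

Emit:
step_arm(series=[[0,0,0.06,0.03,0],[0,0,0.06,0.03,0],[0,0,0,0,0]])

```text
time: 11.4
tool_pos: [0.4708, -0.0647, 0.121]
tool_rot: [-3.141, 0.004, 1.543]
contact_force: [0.4, -11.1, -11.5]
opening: 0.042
```

Emit:
step_arm(series=[[0,0,0.06,0.02,0],[0,0,0.06,0.01,0],[0,0,0,0,0]])

```text
time: 11.7
tool_pos: [0.4708, -0.0617, 0.1217]
tool_rot: [-3.141, 0.004, 1.543]
contact_force: [1.1, -10.7, -12.7]
opening: 0.0419
```

```bash
python3 look.py 5; python3 lean.py 5
```

```text
5 224 lean deg -2.83 y@z.1 -0.0358 zmin/max [0.0932 0.1423] rms 0.0068
```

View pics/side5.png

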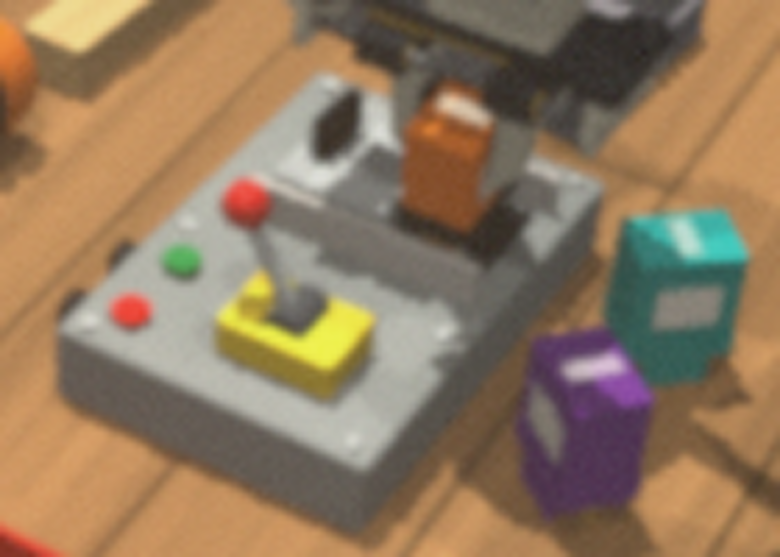

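Run:
```python
import numpy as np
from h import *
for t in "2345":
    d=dict(np.load(f"pics/side{t}.npz")); W=cloud(d)
    p=d["pixels"].astype(int); b,g,r=p[...,0],p[...,1],p[...,2]
    m=(r>95)&(r-b>60)&(r-g>30)
    m&=(abs(W[...,0]-.47)<.015)&(W[...,1]<-.02)&(W[...,1]>-.11)&(W[...,2]>.06)&(W[...,2]<.155)
    P=W[m]
    print(t,len(P))
    for z in np.arange(.08,.15,.006):
        q=P[(P[:,2]>=z)&(P[:,2]<z+.006)]
        if len(q)>2: print("  %.3f n%d y med %.4f max %.4f min %.4f"%(z+.003,len(q),np.median(q[:,1]),q[:,1].max(),q[:,1].min()))
```

```text
2 250
  0.089 n16 y med -0.0426 max -0.0364 min -0.0476
  0.095 n12 y med -0.0421 max -0.0389 min -0.0471
  0.101 n18 y med -0.0424 max -0.0368 min -0.0464
  0.107 n13 y med -0.0420 max -0.0392 min -0.0461
  0.113 n12 y med -0.0411 max -0.0387 min -0.0433
  0.119 n18 y med -0.0424 max -0.0384 min -0.0469
  0.125 n15 y med -0.0428 max -0.0375 min -0.0468
  0.131 n12 y med -0.0422 max -0.0396 min -0.0446
  0.137 n87 y med -0.0626 max -0.0368 min -0.1005
  0.143 n47 y med -0.0680 max -0.0385 min -0.0983
3 210
  0.089 n5 y med -0.0460 max -0.0432 min -0.0486
  0.095 n17 y med -0.0443 max -0.0410 min -0.0482
  0.101 n16 y med -0.0466 max -0.0420 min -0.0497
  0.107 n20 y med -0.0469 max -0.0431 min -0.0510
  0.113 n13 y med -0.0470 max -0.0438 min -0.0505
  0.119 n13 y med -0.0464 max -0.0442 min -0.0498
  0.125 n23 y med -0.0468 max -0.0434 min -0.0524
  0.131 n17 y med -0.0494 max -0.0453 min -0.0533
  0.137 n31 y med -0.0635 max -0.0453 min -0.0998
  0.143 n54 y med -0.0588 max -0.0451 min -0.0956
4 196
  0.089 n14 y med -0.0415 max -0.0371 min -0.0442
  0.095 n13 y med -0.0385 max -0.
[... 270 characters left out ...]
.131 n18 y med -0.0376 max -0.0329 min -0.0417
  0.137 n28 y med -0.0449 max -0.0331 min -0.0682
  0.143 n53 y med -0.0531 max -0.0350 min -0.0840
5 196
  0.089 n10 y med -0.0368 max -0.0342 min -0.0422
  0.095 n13 y med -0.0358 max -0.0340 min -0.0385
  0.101 n13 y med -0.0362 max -0.0339 min -0.0404
  0.107 n16 y med -0.0355 max -0.0322 min -0.0412
  0.113 n8 y med -0.0333 max -0.0329 min -0.0361
  0.119 n18 y med -0.0339 max -0.0305 min -0.0369
  0.125 n14 y med -0.0339 max -0.0304 min -0.0392
  0.131 n11 y med -0.0331 max -0.0321 min -0.0358
  0.137 n28 y med -0.0359 max -0.0261 min -0.0606
  0.143 n61 y med -0.0471 max -0.0277 min -0.0817
  0.149 n3 y med -0.0689 max -0.0666 min -0.0719
```

```bash
cat > lean.py <<'E'
import numpy as np,sys
from scipy.optimize import least_squares
from h import *
def fit(tag,pr=True):
    d=dict(np.load(f"pics/side{tag}.npz")); W=cloud(d)
    p=d["pixels"].astype(int); b,g,r=p[...,0],p[...,1],p[...,2]
    m=(r>95)&(r-b>60)&(r-g>30)
    m&=(abs(W[...,0]-.47)<.03)&(W[...,1]<-.015)&(W[...,1]>-.12)&(W[...,2]>.06)&(W[...,2]<.17)
    P=W[m]; c,s=np.cos(-.028),np.sin(-.028)
    o=np.array([.4705,-.0718,.05]); Q=(P-o)@np.array([[c,-s,0],[s,c,0],[0,0,1]])  # into box axes
    def res(q):
        x0,y0,z0,th=q
        v=Q-np.array([x0,y0,z0]); ct,st=np.cos(th),np.sin(th)
        y=ct*v[:,1]+st*v[:,2]; z=-st*v[:,1]+ct*v[:,2]
        e=np.abs(np.c_[v[:,0],y,z-.053])-np.array([.021,.030,.035])
        return np.where((e>0).any(1),np.linalg.norm(np.maximum(e,0),axis=1),e.max(1))
    f=least_squares(res,[0,0,0,0],loss="soft_l1",f_scale=.002,x_scale=[.01,.01,.01,.1])
    x0,y0,z0,th=f.x
    A=(y0+.022*np.cos(th)-.001*np.sin(th), z0+.022*np.sin(th)+.001*np.cos(th)); B=(y0-.022*np.cos(th)-.001*np.sin(th), z0-.022*np.sin(th)+.001*np.cos(th))
    print(tag,len(P),"x %.1f y %.1f z %.1f mm lean %.2f deg | A y %.1f z %.1f  B y %.1f z %.1f"%(x0*1e3,y0*1e3,z0*1e3,np.degrees(th),*(1e3*np.array(A+B))))
if __name__=="__main__":
    for t in sys.argv[1:]: fit(t)
E
python3 lean.py 0 2 3 4 5
```

```text
0 380 x 1.8 y -0.1 z 1.5 mm lean -0.00 deg | A y 21.9 z 2.5  B y -22.1 z 2.5
2 380 x 2.0 y -1.1 z 1.6 mm lean -0.76 deg | A y 20.9 z 2.3  B y -23.1 z 2.8
3 307 x 1.9 y -0.5 z 2.5 mm lean 4.10 deg | A y 21.4 z 5.1  B y -22.5 z 1.9
4 282 x 2.2 y -0.3 z 4.2 mm lean -3.15 deg | A y 21.7 z 4.0  B y -22.3 z 6.4
5 283 x 0.9 y 1.5 z 5.7 mm lean -5.50 deg | A y 23.5 z 4.6  B y -20.3 z 8.8
```

Model fit now: lean -5.5°, blade A up about 2 mm, B up about 6 mm. Continuing to about -9°, then reversing.

Emit:
step_arm(series=[[0,0,0.06,0.01,0],[0,0,0.06,0.01,0],[0,0,0,0,0]])

```text
time: 12.1
tool_pos: [0.4708, -0.0587, 0.1222]
tool_rot: [-3.141, 0.004, 1.543]
contact_force: [2.4, -11.5, -12.7]
opening: 0.0418
```

```bash
python3 look.py 6; python3 lean.py 6
```

```text
6 285 x 1.2 y 0.0 z 6.8 mm lean -9.03 deg | A y 21.9 z 4.3  B y -21.5 z 11.2
```

Emit:
step_arm(series=[[0,0,-0.08,-0.01,0],[0,0,-0.08,0,0],[0,0,-0.06,0.01,0],[0,0,0,0,0]])

```text
time: 12.6
tool_pos: [0.4705, -0.0602, 0.1222]
tool_rot: [-3.141, -0.003, 1.542]
contact_force: [4.2, 8.1, -11.1]
opening: 0.0418
```

Emit:
step_arm(series=[[0,0,-0.06,0.01,0],[0,0,-0.06,0.01,0],[0,0,0,0,0]])

```text
time: 12.9
tool_pos: [0.4706, -0.0626, 0.1229]
tool_rot: [-3.141, -0.004, 1.542]
contact_force: [3.5, 10.0, -8.1]
opening: 0.0418
```

Emit:
step_arm(series=[[0,0,-0.06,0.05,0],[0,0,-0.06,0.03,0],[0,0,0,0,0]])

```text
time: 13.2
tool_pos: [0.4704, -0.0656, 0.1246]
tool_rot: [-3.14, -0.004, 1.542]
contact_force: [3.5, 9.2, -11.7]
opening: 0.0419
```

Emit:
step_arm(series=[[0,0,-0.06,0.03,0],[0,0,-0.06,0.02,0],[0,0,0,0,0]])

```text
time: 13.5
tool_pos: [0.4703, -0.0687, 0.1257]
tool_rot: [-3.14, -0.004, 1.542]
contact_force: [4.0, 9.5, -13.5]
opening: 0.0418
```

```bash
python3 look.py 7; python3 lean.py 7
```

```text
7 298 x 1.1 y -0.6 z 8.7 mm lean -3.04 deg | A y 21.4 z 8.6  B y -22.5 z 10.9
```

Emit:
step_arm(series=[[0,0,-0.06,0.01,0],[0,0,-0.06,0.01,0],[0,0,-0.06,0.02,0],[0,0,0,0,0]])

```text
time: 14.0
tool_pos: [0.4702, -0.0731, 0.1267]
tool_rot: [-3.14, -0.004, 1.542]
contact_force: [3.6, 9.4, -12.1]
opening: 0.042
```

Emit:
step_arm(series=[[0,0,-0.06,0.02,0],[0,0,-0.06,0.01,0],[0,0,0,0,0]])

```text
time: 14.3
tool_pos: [0.4702, -0.076, 0.1274]
tool_rot: [-3.14, -0.004, 1.542]
contact_force: [3.2, 9.6, -10.9]
opening: 0.0413
```

```bash
python3 look.py 8; python3 lean.py 8
```

```text
8 305 x 1.4 y 0.1 z 9.9 mm lean 2.52 deg | A y 22.0 z 11.8  B y -21.9 z 9.9
```

Emit:
step_arm(series=[[0,0,-0.06,0.02,0],[0,0,-0.06,0.02,0],[0,0,-0.06,0.01,0],[0,0,0,0,0]])

```text
time: 14.8
tool_pos: [0.4701, -0.0803, 0.1286]
tool_rot: [-3.139, -0.005, 1.542]
contact_force: [4.7, 9.7, -12.3]
opening: 0.042
```

Emit:
step_arm(series=[[0,0,-0.06,0.01,0],[0,0,-0.04,0.01,0],[0,0,0,0,0]])

```text
time: 15.1
tool_pos: [0.47, -0.0828, 0.129]
tool_rot: [-3.139, -0.005, 1.542]
contact_force: [3.9, 9.6, -12.0]
opening: 0.0419
```

```bash
python3 look.py 9; python3 lean.py 9
```

```text
9 300 x 1.5 y -0.5 z 11.1 mm lean 6.74 deg | A y 21.2 z 14.7  B y -22.5 z 9.5
```

Emit:
step_arm(series=[[0,0,0.08,0,0],[0,0,0.08,0,0],[0,0,0.06,0.01,0],[0,0,0,0,0]])

```text
time: 15.6
tool_pos: [0.4704, -0.0809, 0.13]
tool_rot: [-3.141, 0.002, 1.543]
contact_force: [1.4, -6.2, -13.6]
opening: 0.0415
```

Emit:
step_arm(series=[[0,0,0.06,0.01,0],[0,0,0.06,0.02,0],[0,0,0,0,0]])

```text
time: 15.9
tool_pos: [0.4705, -0.0783, 0.1309]
tool_rot: [-3.141, 0.003, 1.543]
contact_force: [1.2, -7.5, -13.9]
opening: 0.0418
```

Emit:
step_arm(series=[[0,0,0.06,0.01,0],[0,0,0.06,0.01,0],[0,0,0.06,0.01,0],[0,0,0,0,0]])

```text
time: 16.3
tool_pos: [0.4706, -0.074, 0.1318]
tool_rot: [-3.141, 0.003, 1.543]
contact_force: [1.8, -8.7, -12.2]
opening: 0.0417
```

Emit:
step_arm(series=[[0,0,0.06,0.01,0],[0,0,0.06,0.02,0],[0,0,0,0,0]])

```text
time: 16.6
tool_pos: [0.4707, -0.0711, 0.1326]
tool_rot: [-3.141, 0.003, 1.543]
contact_force: [1.6, -8.8, -11.9]
opening: 0.0416
```

```bash
python3 look.py 10; python3 lean.py 10
```

```text
10 299 x 1.2 y 0.2 z 13.6 mm lean -1.21 deg | A y 22.3 z 14.2  B y -21.7 z 15.1
```

Emit:
step_arm(series=[[0,0,0.06,0.02,0],[0,0,0.06,0.01,0],[0,0,0,0,0]])

```text
time: 17.0
tool_pos: [0.4706, -0.0675, 0.1334]
tool_rot: [-3.141, 0.002, 1.543]
contact_force: [1.3, -4.2, -7.9]
opening: 0.042
```

Emit:
step_arm(series=[[0,0,0.06,0.01,0],[0,0,0.06,0.01,0],[0,0,0,0,0]])

```text
time: 17.3
tool_pos: [0.4709, -0.0638, 0.1343]
tool_rot: [3.141, 0.001, 1.543]
contact_force: [0.6, -5.0, -7.3]
opening: 0.0419
```

```bash
python3 look.py 11; python3 lean.py 11
```

```text
11 291 x 1.5 y 0.4 z 15.5 mm lean -5.98 deg | A y 22.4 z 14.2  B y -21.4 z 18.8
```

Force dropped: B is free at +16 mm and A is at about +12 mm. Rocking back to walk A out.

Emit:
step_arm(series=[[0,0,-0.06,0.01,0],[0,0,-0.06,0.02,0],[0,0,-0.06,0.02,0],[0,0,0,0,0]])

```text
time: 17.8
tool_pos: [0.4704, -0.066, 0.1347]
tool_rot: [-3.14, -0.004, 1.542]
contact_force: [3.2, 5.4, -11.6]
opening: 0.0417
```

Emit:
step_arm(series=[[0,0,-0.06,0.02,0],[0,0,-0.06,0.02,0],[0,0,0,0,0]])

```text
time: 18.1
tool_pos: [0.4709, -0.0707, 0.1367]
tool_rot: [3.141, 0.0, 1.543]
contact_force: [-0.0, 1.2, -3.1]
opening: 0.0418
```

```bash
python3 look.py 12; python3 lean.py 12
```

```text
12 299 x 1.3 y -5.3 z 17.3 mm lean -5.00 deg | A y 16.7 z 16.4  B y -27.1 z 20.2
```

Relay is free, with only its weight (about 3 N) on the tool. Lifting and carrying it to the near red tray.

Emit:
step_arm(series=[[0,0,0,0.2,0],[0,0,0,0.4,0],[0,0,0,0.8,0],[0,0,0,0.9,0],[0,0,0,0.9,0],[0,0,0,0.9,0],[0,0,0,0.1,0]])

```text
time: 18.9
tool_pos: [0.4722, -0.0712, 0.2446]
tool_rot: [3.135, 0.002, 1.543]
contact_force: [-0.4, 0.1, -3.9]
opening: 0.0417
```

```bash
python3 look.py 13
```

```text
(no output)
```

View pics/side13.png

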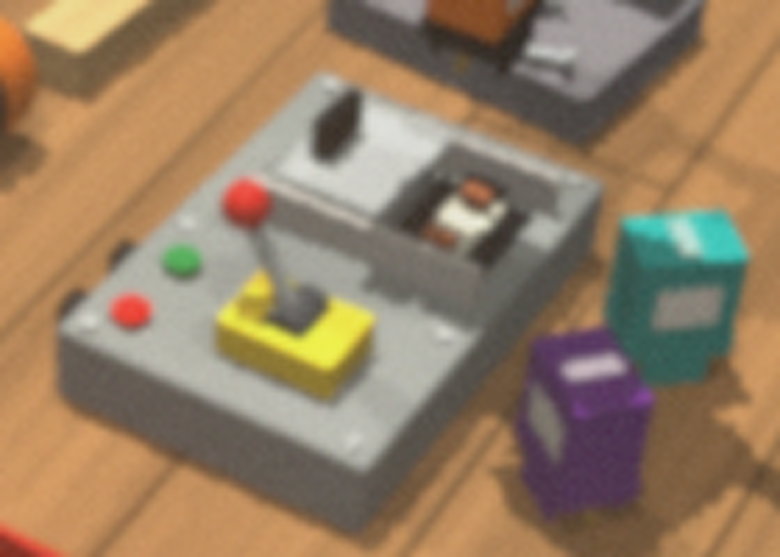

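The socket at (470,215) is empty and seated, and the relay is in hand. Moving to the tray.

Emit:
step_arm(series=[[0,0.12,0.5,0,0],[0,0.12,0.96,0,0],[0,0.12,0.96,0,0],[0,0.12,0.96,0,0],[0,0.12,0.96,0,0],[0,0.12,0.96,0,0],[0,0.12,0.96,0,0],[0,0.12,0.96,0,0],[0,0.12,0.96,0,0]])

```text
time: 19.9
tool_pos: [0.497, 0.1355, 0.2397]
tool_rot: [-3.139, 0.0, 1.543]
contact_force: [0.6, -0.3, -3.0]
opening: 0.0418
```

Emit:
step_arm(series=[[0,0.12,0.96,0,0],[0,0.12,0.96,0,0],[0,0.12,0.96,0,0],[0,0.12,0.96,0,0],[0,0.12,0.96,0,0],[0,0.12,0.96,0,0],[0,0.12,0.7,0,0],[0,0,0.4,0,0],[0,0,0,0,0],[0,0,0,0,0]])

```text
time: 20.9
tool_pos: [0.5183, 0.3049, 0.2405]
tool_rot: [-3.14, 0.001, 1.543]
contact_force: [-0.1, -0.3, -3.6]
opening: 0.0421
```

Run:
```python
from look import shot
shot("14",(150,270,220,400),(180,320,240,430))
```

```text
(no output)
```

View pics/side14.png

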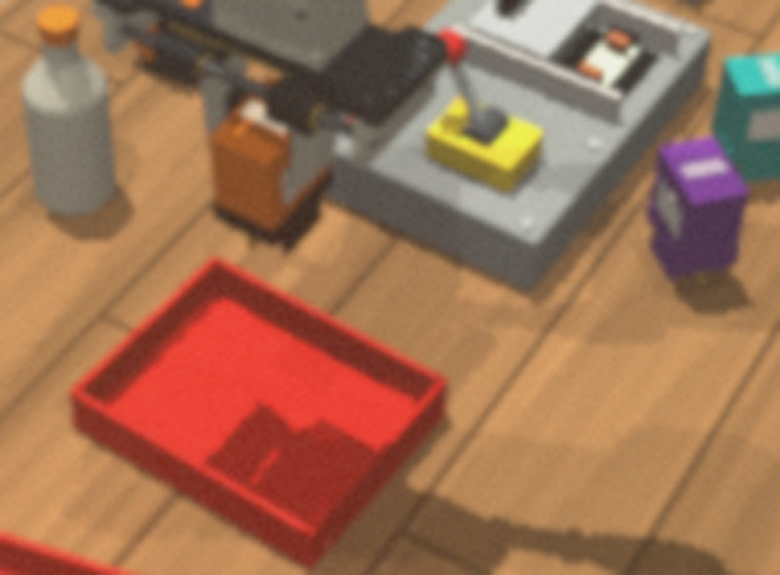

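Emit:
step_arm(series=[[0,0,0.1,-0.5,0],[0,0,0.1,-0.9,0],[0,0,0.1,-0.9,0],[0,0,0,-0.9,0],[0,0,0,-0.9,0],[0,0,0,-0.9,0],[0,0,0,-0.7,0],[0,0,0,-0.4,0],[0,0,0,0,0]])

```text
time: 21.9
tool_pos: [0.5179, 0.312, 0.0869]
tool_rot: [-3.139, 0.001, 1.542]
contact_force: [-0.8, 0.8, -4.0]
opening: 0.0416
```

Emit:
step_arm(series=[[0,0,0,-0.1,0],[0,0,0,-0.1,0],[0,0,0,0,0]])

```text
time: 22.2
tool_pos: [0.5191, 0.3128, 0.0842]
tool_rot: [3.141, -0.0, 1.543]
contact_force: [-0.2, 0.1, -3.1]
opening: 0.0415
```

Emit:
step_arm(series=[[0,0,0,-0.1,0],[0,0,0,-0.1,0],[0,0,0,0,0]])

```text
time: 22.5
tool_pos: [0.5186, 0.3127, 0.0784]
tool_rot: [-3.141, 0.0, 1.543]
contact_force: [-0.4, -0.2, -3.1]
opening: 0.0417
```

Emit:
step_arm(series=[[0,0,0,-0.08,0],[0,0,0,-0.06,0],[0,0,0,0,0]])

```text
time: 22.8
tool_pos: [0.519, 0.3128, 0.0767]
tool_rot: [3.141, -0.0, 1.543]
contact_force: [-2.6, -1.9, 7.1]
opening: 0.0418
```

Emit:
step_arm(series=[[0,0,0,-0.04,0],[0,0,0,0,0],[0,0,0,0,0]], squeeze=10)

```text
time: 23.1
tool_pos: [0.5192, 0.3129, 0.0763]
tool_rot: [3.14, -0.001, 1.543]
contact_force: [-3.2, -1.5, 10.1]
opening: 0.0421
```

Run:
```python
from look import shot
shot("15",(150,270,220,400),(180,320,240,430))
```

```text
(no output)
```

View pics/side15.png

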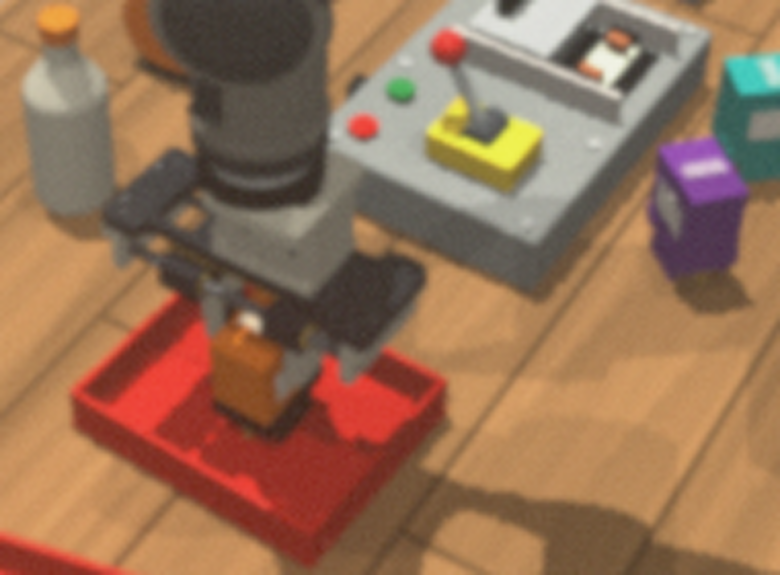

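On the floor and nearly upright. I'll relax the grip so it settles, then open.

Emit:
step_arm(series=[[0,0,0,0,0],[0,0,0,0,0],[0,0,0,0.02,0]], squeeze=3)

```text
time: 23.5
tool_pos: [0.5191, 0.3128, 0.0752]
tool_rot: [3.141, -0.0, 1.543]
contact_force: [-0.5, -1.6, 1.9]
opening: 0.0421
```

Emit:
step_arm(series=[[0.5,0,0,0,0],[0.55,0,0,0,0],[0.6,0,0,0,0],[0.7,0,0,0,0],[0.8,0,0,0,0]])

```text
time: 24.0
tool_pos: [0.5188, 0.3127, 0.0746]
tool_rot: [-3.142, 0.0, 1.543]
contact_force: [0.5, 0.3, -0.3]
opening: 0.0665
```

Emit:
step_arm(series=[[0.9,0,0,0.3,0],[0.9,0,0,0.8,0],[0.9,0,0,0.9,0],[0.9,0,0,0.9,0],[0.9,0,0,0.9,0],[0.9,0,0,0.9,0],[0.9,0,0,0.9,0],[0.9,0,0,0.5,0]])

```text
time: 24.8
tool_pos: [0.5194, 0.313, 0.2299]
tool_rot: [3.138, -0.001, 1.543]
contact_force: [-0.6, -1.0, 0.3]
opening: 0.0827
```

Run:
```python
from look import shot
shot("16",(150,270,220,400),(180,320,240,430))
```

```text
(no output)
```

View pics/side16.png

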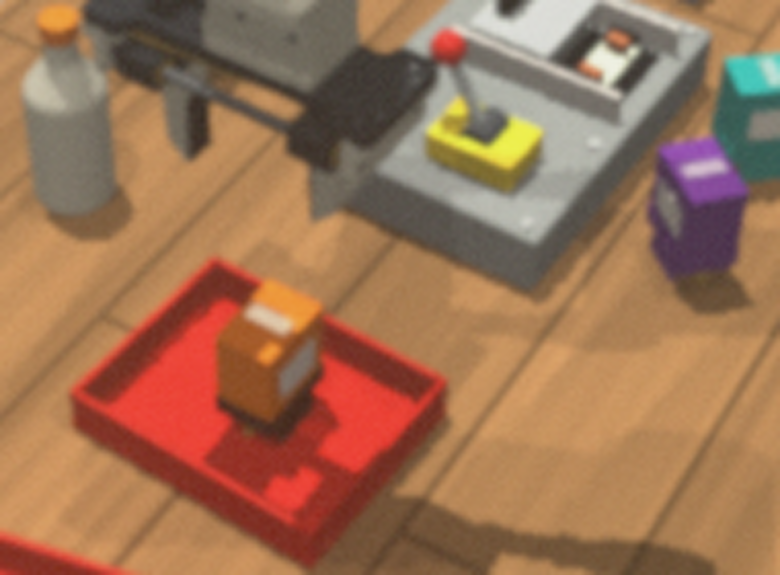

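The relay stands upright in the red tray. On to the shutter.

Emit:
step_arm(series=[[0,0.2,-0.97,0,0],[0,0.2,-0.97,0,0],[0,0.2,-0.97,0,0],[0,0.2,-0.97,0,0],[0,0.2,-0.97,0,0],[0,0.2,-0.97,0,0],[0,0.2,-0.97,0,0],[0,0.2,-0.97,0,0]], squeeze=20)

```text
time: 25.7
tool_pos: [0.5583, 0.1177, 0.2258]
tool_rot: [-3.139, 0.0, 1.543]
contact_force: [0.6, 0.0, 0.2]
opening: 0.0227
```

Emit:
step_arm(series=[[0,0.2,-0.97,0,0],[0,0.2,-0.97,0,0],[0,0.2,-0.97,0,0],[0,0.2,-0.97,0,0],[0,0.2,-0.97,0,0],[0,0.2,-0.97,0,0],[0,0.2,-0.97,0,0],[0,0.2,-0.9,0,0],[0,0,0,0,0]])

```text
time: 26.6
tool_pos: [0.5986, -0.0761, 0.2256]
tool_rot: [-3.14, 0.0, 1.54]
contact_force: [-0.1, 0.0, -0.9]
opening: 0.0004
```

```bash
python3 look.py 17
python3 - <<'E'
import numpy as np
from h import *
d=dict(np.load("pics/side17.npz")); W=cloud(d); p=d["pixels"].astype(int).sum(-1)
m=(p<220)&(abs(W[...,0]-.555)<.03)&(abs(W[...,1]+.074)<.04)&(W[...,2]>.085)&(W[...,2]<.112)
P=W[m]; print(len(P),np.median(P,0),P.min(0),P.max(0))
E
```

```text
47 [ 0.54655225 -0.06382947  0.10023946] [ 0.54323139 -0.08911101  0.08711364] [ 0.55224557 -0.05167115  0.11043547]
```

View pics/side17.png

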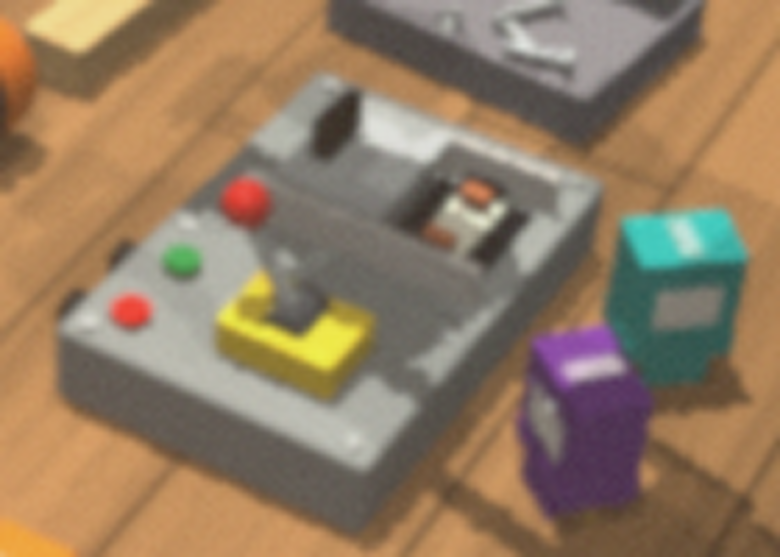

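Emit:
step_arm(series=[[0,0.05,0.05,-0.6,0],[0,0,0,-0.9,0],[0,0,0,-0.9,0],[0,0,0,-0.9,0],[0,0,0,-0.9,0],[0,0,0,-0.75,0],[0,0,0,0,0]])

```text
time: 27.4
tool_pos: [0.5979, -0.0704, 0.1005]
tool_rot: [-3.135, -0.002, 1.544]
contact_force: [-0.4, -0.6, -0.1]
opening: 0.0006
```

Emit:
step_arm(series=[[0,-0.4,0.01,0,0],[0,-0.4,0.01,0,0],[0,-0.4,0.01,0,0],[0,-0.4,0.01,0,0],[0,-0.4,0.01,0,0],[0,-0.4,0.01,0,0],[0,-0.4,0.01,0,0]])

```text
time: 28.1
tool_pos: [0.5296, -0.0705, 0.1039]
tool_rot: [3.14, 0.0, 1.543]
contact_force: [2.4, 1.0, 1.2]
opening: 0.0005
```

Emit:
step_arm(series=[[0,-0.2,0.01,0,0],[0,-0.2,0,0,0],[0,-0.1,0,0,0],[0,0,0,0,0]])

```text
time: 28.5
tool_pos: [0.5171, -0.0704, 0.1034]
tool_rot: [-3.141, 0.0, 1.543]
contact_force: [-1.3, 0.0, 0.4]
opening: 0.0003
```

Emit:
step_arm(series=[[0,-0.1,0,0,0],[0,-0.1,0,0,0],[0,0,0,0,0]])

```text
time: 28.8
tool_pos: [0.5122, -0.0703, 0.1033]
tool_rot: [-3.141, -0.0, 1.543]
contact_force: [0.6, 0.2, -0.2]
opening: 0.0005
```

Emit:
step_arm(series=[[0,-0.1,0,0,0],[0,-0.1,0,0,0],[0,0,0,0,0]])

```text
time: 29.1
tool_pos: [0.5117, -0.0705, 0.104]
tool_rot: [3.132, 0.001, 1.542]
contact_force: [16.1, 2.7, -8.9]
opening: 0.0003
```

Emit:
step_arm(series=[[0,-0.06,0,0,0],[0,-0.06,0,0,0],[0,0,0,0,0]])

```text
time: 29.4
tool_pos: [0.5115, -0.0706, 0.1044]
tool_rot: [3.125, 0.001, 1.541]
contact_force: [24.5, 4.3, -14.5]
opening: 0.0006
```

```bash
python3 look.py 18
```

```text
(no output)
```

View pics/side18.png

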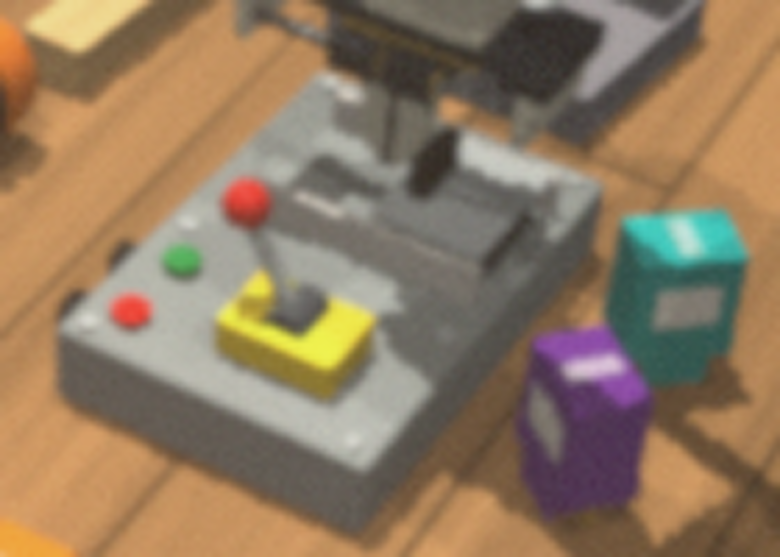

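The shutter is at a hard stop, with 24 N back on the finger and the socket covered. I'll back off, lift clear, and check.

Emit:
step_arm(series=[[0,0.3,0,0,0],[0,0.6,0,0,0],[0,0.6,0,0,0],[0,0,0,0.8,0],[0,0,0,0.9,0],[0,0,0,0.9,0],[0,0,0,0.9,0],[0,0,0,0.9,0],[0,0,-0.9,0.5,0],[0,0,-0.9,0,0],[0,0,-0.9,0,0],[0,0,-0.9,0,0]])

```text
time: 30.7
tool_pos: [0.5413, -0.161, 0.2257]
tool_rot: [-3.14, -0.0, 1.543]
contact_force: [-0.1, 0.0, -0.6]
opening: 0.0004
```

Emit:
step_arm(series=[[0,0,-0.9,0,0],[0,0,-0.9,0,0],[0,0,-0.9,0,0],[0,0,-0.9,0,0],[0,0,-0.9,0,0],[0,0,-0.5,0,0],[0,0,0,0,0],[0,0,0,0,0]])

```text
time: 31.5
tool_pos: [0.5418, -0.2846, 0.2257]
tool_rot: [-3.141, -0.001, 1.543]
contact_force: [0.6, 0.2, -0.3]
opening: 0.0005
```

Run:
```python
from look import shot
shot("19",(60,280,130,510),(120,370,180,460))
import numpy as np,cv2
from h import *
for n in("side","top"):
    d=dict(np.load(f"pics/{n}19.npz")); W=cloud(d); p=d["pixels"].astype(int)
    m=(p.sum(-1)<230)&(abs(W[...,0]-.49)<.05)&(abs(W[...,1]+.072)<.035)&(W[...,2]>.088)&(W[...,2]<.112)
    P=W[m]; print(n,"tab",len(P),np.median(P,0).round(4) if len(P) else "")
    m=(p[...,2]>140)&(p[...,1]<80)&(p[...,0]<80)&(abs(W[...,1]-.063)<.03)&(W[...,2]>.1)
    P=W[m]; print(n,"ball",len(P),np.median(P,0).round(4) if len(P) else "")
    p0=dict(np.load(f"pics/{n}0.npz")); W0=cloud(p0)
```

```text
side tab 45 [ 0.4863 -0.0661  0.1023]
side ball 27 [0.5295 0.0673 0.1406]
top tab 28 [ 0.4845 -0.0723  0.1023]
top ball 37 [0.5309 0.0628 0.1426]
```

View pics/side19.png

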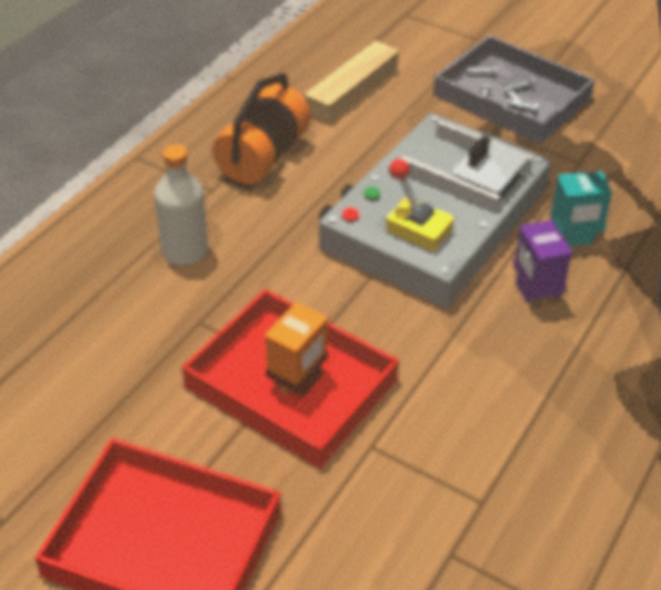

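View pics/top19.png

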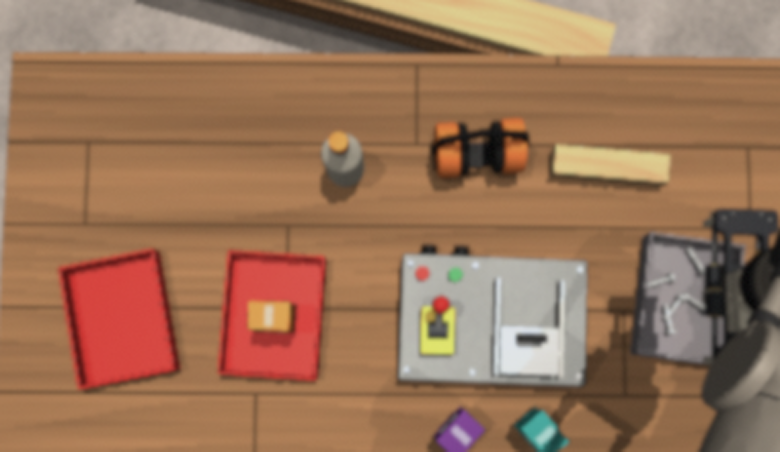

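```bash
python3 -c "
from cell import hand_in
print(hand_in())"
```

```text
the job is handed in; nothing more can be done
None
```

The job is done and handed in at about 32 s of the 64 s allowed. No verdict was reported.

**What I did**
- **Isolator:** I pushed the lever over to its off stop; the finger felt about 9 N there.
- **Relay:** I rocked it out in alternating leans, at most about 9° each way. The measured net upward pull was at most 14 N, including the relay's own weight of about 3 N.
- **Placing and shutter:** I stood the relay in the near red tray, let go, and pushed the shutter to its stop. The finger felt about 24 N there.

**Last checks**
- **Lever:** the ball sits at x ≈ 0.530, and 0.5325 was expected for fully off.
- **Shutter:** the tab is at x ≈ 0.485 to 0.486, and about 0.488 was expected for shut. That is within the camera accuracy.
- **Relay:** it stands upright in the tray with the gripper clear of everything.
- **Other items:** the glue, ear defenders, offcut and look-alikes appear undisturbed in the pictures; I did not measure them.

**What I could not confirm**
- **Socket lift:** I did not measure it directly. From the force it should have stayed near or below 2 mm, and the socket looked seated afterwards.
- **Blade slip:** blade A slid back 1–2 mm on the first return rock, so I increased the upward bias slightly.

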